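# Swing a dispenser's spout over the square tin and let its locking plunger drop home

### The arm

A 6-joint arm with a two-finger parallel gripper is mounted at the origin on the work surface. World frame = base frame: x ahead of the robot, y to its left, z up, the work surface at z = 0. Lengths are in m, angles in rad, forces in N, time in s.
With the tool pointing down it reaches from about 0.275 to 0.825 m from the base axis. Payload 4.9 kg.
Tool frame: the origin (TCP) lies between the finger pads, 19 mm behind the fingertips; this is the grasp point; y points along the fingers, x is the direction in which the jaws open and shut, and the axes are right-handed (so a half turn about y gives the same grasp; the last joint's range is limited). The gripper opens to 85 mm and grips with 20 to 120 N. Pads are 22 mm wide; open, the fingers measure 114 mm over their backs; the gripper's body (76 mm by 85 mm) begins 54 mm behind the grasp point. The pads swing forward as they close: fully open they stand 13 mm farther back than shut.
Start: joints at [1.189, 0.326, -0.193, 1.052, 0, 1.437], TCP at [0.135, 0.533, 0.25] pointing down, gripper open.
Joint ranges: [-2.65, 2.65], [-0.97, 1.79], [-1.3, 1.35], [-1.93, 2.1], [-1.47, 1.37], [-3.14, 3.14]. Speed limits (rad/s): [2.57, 2.57, 3.14, 3.14, 3.14, 3.14].

### API

Orientations are given as a unit quaternion [w, x, y, z].
In Python, from cell import bot gives the robot as it stands. Calls block until the motion is done:
- bot.move_pose(position, orientation): joint-space move of the TCP to a pose.
- bot.move_linear(position, speed=0.15, rotation=None, until_force=None): straight line of the TCP; rotation=None keeps the orientation; speed is the mean speed in m/s. With until_force (N) it stops when the force on the tool has changed by that much, and returns True; else False.
- bot.goto_joints(angles): joint-space move.
- bot.set_gripper(opening, grasp_force=None): opening from 0.0 (shut) to 1.0 (fully open); grasp_force is the grip in N (None keeps the last); returns when the fingers have stopped.
- bot.wait(seconds).
- bot.solve_ik(position, orientation): joint angles nearest the present ones, or None.
- bot.camera(name): name is "scene" or "side" or "wrist"; returns the picture (400x640x3 uint8, red, green, blue); there is no depth.
- bot.calibration(name): a dict with "mtx" (3x3 intrinsics, pixels), "extrinsics" (4x4, takes a point from world to camera coordinates); the wrist camera has in their place "hand_eye" (4x4, takes a point from camera to tool coordinates, whose origin is the TCP and whose axes are the tool frame's). Camera axes: x right, y down, z forward; pixel columns grow to the right and rows downward; lengths in m; the calibration is good to about 2 mm. The wrist camera is an equidistant fisheye: a pixel r from the principal point sees the ray r / f radians off the axis. A picture is of the moment at which its call begins: read the wrist's pose just before it. calibration takes no time and is no camera call.
A pose or a line that the arm cannot do raises bot.PlanningError and nothing moves.
- bot.close_job(): hands the job in, once; it reports no verdict.
Trained networks look in the newest picture that a camera, given by its name, has taken for a name from the list of things; names that differ only in an ending like _2 or _b are one class to them, and where a whole thing is asked for, a point or a joint stands for the part that bears it (a point fixed in the world has none). Each returns a list of dicts, best first, with "confidence" (0 to 1); they miss things now and then, are a little off and sometimes report something else, mostly with a low value. They report only what shows in the picture. A call takes as long as a camera call.
- bot.search_frame(camera, thing): "bbox" ([left, top, width, height] in pixels, round what is visible of it).
Readings, each from a call of its own:
- bot.read_clock(): time.
- bot.read_joint_positions(): joint angles.
- bot.read_joint_vel(): joint speeds.
- bot.read_joint_efforts(): joint torques, N m.
- bot.read_position(): TCP position.
- bot.read_tool_rot(): TCP orientation.
- bot.read_ft_force(): force on the tool from outside, world axes, zero at the start.
- bot.read_moment(): the same for the moment, N m.
- bot.read_gripper_width(): opening from 0.0 (shut) to 1.0 (fully open).
Only numpy, scipy, OpenCV 4.12 (cv2) and the standard library are available. Lean on these libraries where they do the work, as an engineer would, in place of code of your own. Each camera call takes 0.05 s, during which the arm holds its last target.

### The job

The tall green bottle stands in front of the dispenser's locking knob: lift it away and stand it upright on the wooden board. Then pull the dispenser's spring-loaded locking knob out along its slant, swing the head round until the spout is over the square steel tin, and let the plunger drop fully home in the notch there. Keep the bottle upright, leave everything else where it stands, and let go of everything at the end.

Things in the scene. Friction and masses are not known exactly. Their poses are not given: they have to be found in the camera images.
- dispenser: fixed grey stand of a dry-goods dispenser; origin on the table on the upright swivel axis, z up, x to the far side through the middle notch. Foot 200 mm across, stem 100 mm; notched steel index ring at 130 to 155 mm height on the robot's side, notches at head angles -1.047, -0.524, 0, 0.524, 1.047 rad. Five containers stand on the far side, 170 mm from the axis, one under each spout position
- hopper (a point): on the swivel axis at the top of the dispenser's box-shaped aluminium hopper, 375 mm high; turns with the head. Hopper 150 mm wide along the swing, from 105 mm on the knob's side of the axis to 60 mm on the spout's side, 280 to 375 mm high, lid handle to 394 mm; below it a cone narrows to the neck. It overhangs the locking knob: a tool pointing straight down does not reach the knob
- head (a joint): swivel angle of the dispenser's head about its upright axis (rad, positive anticlockwise from above); 0 = spout in the middle of the far side (the start), range -1.2 to 1.2; stiff to turn by about 0.25 N m; locked while the plunger is home, with about 0.025 rad of play
- plunger (a joint): how far the locking plunger is pulled out along its axis (m): 0 = fully home in a notch, 0.028 = fully out. From 0.017 it clears the ring and the head turns; let go between two notches it rests on the ring at about 0.016. A spring pulls it home with 5 N (home) to 10 N (fully out)
- knob (a point): middle of the plunger's black round knob, across from the spout; 128 mm from the swivel axis, 206 mm high when home. Knob 36 mm across, 52 mm long: 29 mm inward and 23 mm outward of this point along its axis. z axis points out along the plunger, leaning 35 degrees from vertical, away from the swivel axis; y axis level, along the swing. A 32 mm sleeve begins 35 mm below the point along the axis
- spout (a point): centre of the mouth of the dispenser's spout (tube 42 mm across at the mouth, pointing down), 170 mm from the swivel axis, 128 mm high; turns with the head
- bottle: the tall green glass bottle, 270 mm tall, 66 mm across up to 167 mm height, neck 26 mm across from 197 to 254 mm height, dark cap 30 mm across above; about 0.45 kg; origin at the centre of its underside, z up
- board: dark wooden board, fixed, 220 mm (its x) by 160 mm (its y), 18 mm thick, on the left or the right of the table; origin at the centre of its underside; a jar stands on its far (+x) half, its robot-side half is free
- tin: open square tin of plain steel, 66 by 66 mm, 105 mm tall, loose, under one of the four outer spout positions; origin at the centre of its underside
- tub: round white plastic tub, 72 mm across, 85 mm tall, loose, under another spout position; origin at the centre of its underside
- bowl: white bowl, 76 mm across, 50 mm tall, loose, under the middle spout position; origin at the centre of its underside
- crate: small slatted wooden crate, 52 by 68 mm, 60 mm tall, loose, under another spout position; origin at the centre of its underside
- beaker: clear glass tumbler, 66 mm across, 100 mm tall, loose, under another spout position; origin at the centre of its underside
- jar: amber jar standing on the board's far half, 68 mm across, 95 mm tall; origin at the centre of its underside
- can: plain metal can beside the bottle, 66 mm across, 110 mm tall; origin at the centre of its underside
- cheese: white block of cheese by the dispenser, 62 by 62 mm, 75 mm tall; origin at the centre of its underside
- pickles: green glass jar by the dispenser, 64 mm across, 100 mm tall; origin at the centre of its underside
- eggs: fixed cardboard tray of eggs, 210 by 150 mm, 57 mm tall, on the side of the table away from the board; origin at the centre of its underside

How it is judged:
By the outcome, as a careful person would: the job done as asked, in the order asked, and still so for the second after the job is handed in, with the robot touching nothing.
It also fails if it takes over 58 s, if anything falls off the work surface, if the arm or the gripper's body presses on something with over 40 N, if the wrist force passes 120 N, or if a joint passes its speed limit or range.

## Working session

There is one attempt and no reset: what is moved stays moved. The work goes in short steps, each a Python script; the robot and the scene stay as the last script left them, time stands still between calls to the robot, and variables do not carry over. Pictures are saved under pics/ and viewed, and the job is handed in when it is done.

```bash
ls; mkdir -p pics
python3 - <<'E'
from cell import bot
import cv2,numpy as np
for n in ["scene","side","wrist"]:
    im=bot.camera(n); cv2.imwrite(f"pics/a_{n}.png",im[:,:,::-1])
    c=bot.calibration(n); print(n,{k:np.round(v,3).tolist() for k,v in c.items()})
    for t in ["bottle","board","tin","knob","spout","hopper","dispenser","bowl","can","jar","eggs","cheese","pickles","tub","crate","beaker"]:
        r=bot.search_frame(n,t)
        print(t,[(np.round(d["bbox"]).tolist(),round(d["confidence"],2)) for d in r[:2]])
print(bot.read_clock(),bot.read_tool_rot())
E
```

```text
pics
scene {'mtx': [[434.639, 0.0, 317.832], [0.0, 434.639, 197.558], [0.0, 0.0, 1.0]], 'extrinsics': [[-0.524, 0.852, -0.007, 0.335], [0.711, 0.433, -0.553, -0.328], [-0.468, -0.295, -0.833, 1.814], [0.0, 0.0, 0.0, 1.0]]}
bottle [([321.0, 135.0, 14.0, 63.0], 0.76)]
board [([225.0, 131.0, 52.0, 58.0], 0.81)]
tin [([258.0, 125.0, 81.0, 125.0], 0.63), ([309.0, 240.0, 27.0, 37.0], 0.62)]
knob []
spout [([259.0, 126.0, 81.0, 126.0], 0.78)]
hopper [([260.0, 128.0, 79.0, 122.0], 0.72)]
dispenser [([261.0, 128.0, 78.0, 121.0], 0.66)]
bowl [([262.0, 246.0, 20.0, 22.0], 0.85)]
can [([345.0, 171.0, 19.0, 32.0], 0.56)]
jar [([236.0, 147.0, 21.0, 31.0], 0.83)]
eggs [([411.0, 216.0, 63.0, 65.0], 0.61)]
cheese []
pickles [([333.0, 200.0, 18.0, 32.0], 0.6), ([243.0, 227.0, 15.0, 23.0], 0.58)]
tub [([237.0, 202.0, 26.0, 27.0], 0.79), ([262.0, 128.0, 78.0, 121.0], 0.75)]
crate [([240.0, 227.0, 22.0, 27.0], 0.95)]
beaker [([285.0, 250.0, 20.0, 26.0], 0.67)]
side {'mtx': [[387.176, 0.0, 317.76], [0.0, 387.176, 194.844], [0.0, 0.0, 1.0]], 'extrinsics': [[-0.843, -0.538, -0.01, 0.529], [-0.401, 0.641, -0
[... 803 characters left out ...]
s [([316.0, 239.0, 19.0, 31.0], 0.7)]
tub [([280.0, 134.0, 92.0, 81.0], 0.2)]
crate []
beaker [([268.0, 202.0, 16.0, 19.0], 0.73)]
wrist {'mtx': [[309.707, 0.0, 316.764], [0.0, 309.707, 201.261], [0.0, 0.0, 1.0]], 'hand_eye': [[1.0, 0.001, -0.0, 0.0], [0.0, -0.296, 0.955, -0.124], [0.001, -0.955, -0.296, 0.074], [0.0, 0.0, 0.0, 1.0]]}
bottle []
board [([8.0, 342.0, 52.0, 48.0], 0.94), ([32.0, 384.0, 26.0, 16.0], 0.52)]
tin []
knob []
spout []
hopper []
dispenser []
bowl []
can [([10.0, 344.0, 52.0, 45.0], 0.6)]
jar [([31.0, 386.0, 28.0, 14.0], 0.52)]
eggs [([229.0, 325.0, 84.0, 29.0], 0.86)]
cheese []
pickles []
tub []
crate []
beaker []
2.55 [ 0.55797692 -0.55795722 -0.43436205  0.43436747]
```

View pics/a_scene.png

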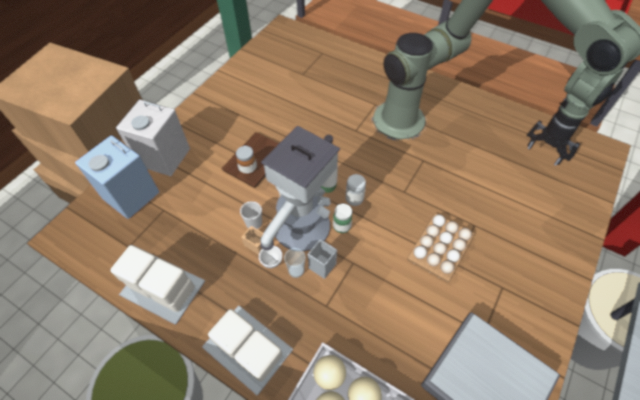

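View pics/a_side.png

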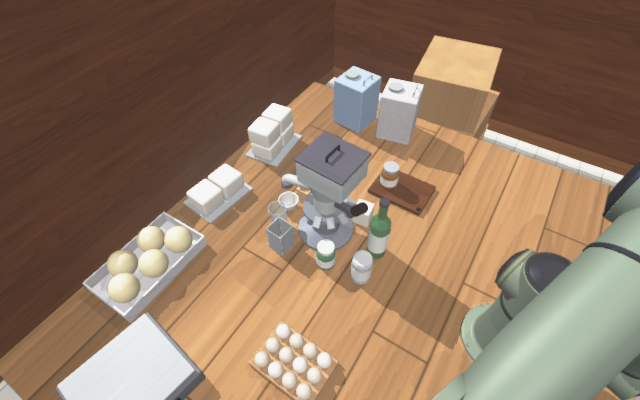

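View pics/a_wrist.png

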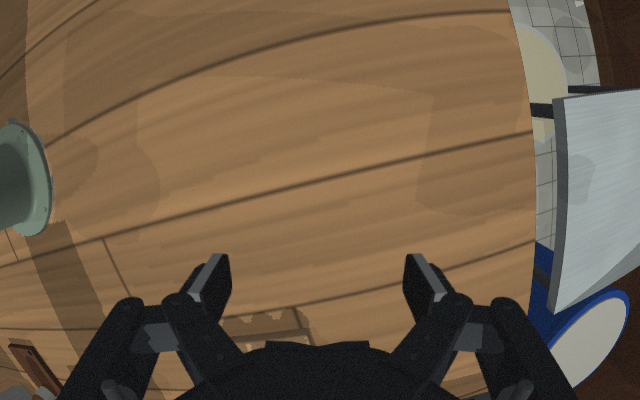

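Run:
```python
import cv2
a=cv2.imread("pics/a_scene.png")[110:310,210:490];cv2.imwrite("pics/a_scene_z.png",cv2.resize(a,(784,560),interpolation=cv2.INTER_CUBIC))
a=cv2.imread("pics/a_side.png")[110:310,230:450];cv2.imwrite("pics/a_side_z.png",cv2.resize(a,(660,600),interpolation=cv2.INTER_CUBIC))
```

```text
(no output)
```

View pics/a_scene_z.png

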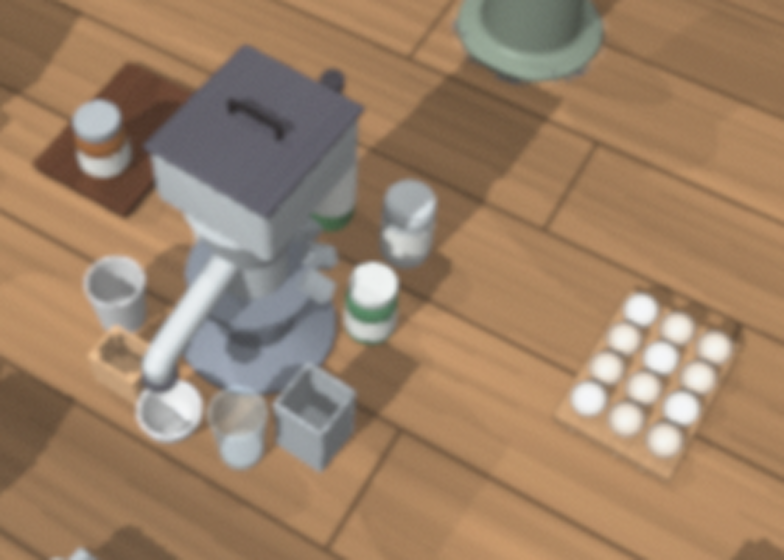

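View pics/a_side_z.png

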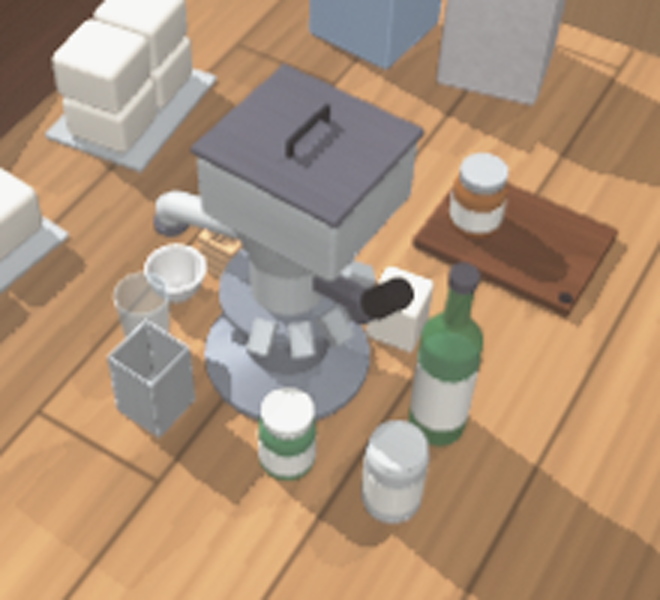

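```bash
cat > h.py <<'E'
import numpy as np,cv2
from scipy.optimize import least_squares
from scipy.spatial.transform import Rotation as R
from cell import bot
C={n:bot.calibration(n) for n in ("scene","side","wrist")}
def proj(n,P):
    P=np.atleast_2d(P); c=C[n]; q=(c["extrinsics"][:3,:3]@P.T).T+c["extrinsics"][:3,3]
    uv=(c["mtx"]@q.T).T; return uv[:,:2]/uv[:,2:]
def ray(n,uv):
    c=C[n]; E=c["extrinsics"]; d=E[:3,:3].T@(np.linalg.inv(c["mtx"])@np.array([uv[0],uv[1],1.])); o=-E[:3,:3].T@E[:3,3]
    return o,d/np.linalg.norm(d)
def atz(n,uv,z):
    o,d=ray(n,uv); return o+d*(z-o[2])/d[2]
def Q(r): # scipy Rot -> wxyz
    q=r.as_quat(); return [q[3],q[0],q[1],q[2]]
def rotdir(y,x):
    """tool y along approach, tool x jaw dir"""
    y=np.array(y,float);y/=np.linalg.norm(y);x=np.array(x,float);x-=y*(x@y);x/=np.linalg.norm(x)
    return R.from_matrix(np.array([x,y,np.cross(x,y)]).T)
def tri(rays):
    A=np.zeros((3,3));b=np.zeros(3)
    for o,d in rays:
        M=np.eye(3)-np.outer(d,d);A+=M;b+=M@o
    return np.linalg.solve(A,b)
def wpose():
    p=np.array(bot.read_position());q=bot.read_tool_rot();return p,R.from_quat([q[1],q[2],q[3],q[0]])
def wproj(P,p,r):
    H=C["wrist"]["hand_eye"];m=C["wrist"]["mtx"];P=np.atleast_2d(P)
    t=r.inv().apply(P-p); c=(t-H[:3,3])@H[:3,:3]
    th=np.arctan2(np.hypot(c[:,0],c[:,1]),c[:,2]);ph=np.arctan2(c[:,1],c[:,0])
    return np.c_[m[0,2]+m[0,0]*th*np.cos(ph),m[1,2]+m[1,1]*th*np.sin(ph)]
def wray(uv,p,r):
    H=C["wrist"]["hand_eye"];m=C["wrist"]["mtx"]
    a=np.array([(uv[0]-m[0,2])/m[0,0],(uv[1]-m[1,2])/m[1,1]]);th=np.linalg.norm(a)
    d=np.r_[a/th*np.sin(th),np.cos(th)]
    return p+r.apply(H[:3,3]),r.apply(H[:3,:3]@d)
def disp(p,th,z,yaw,a): # unused
    pass
E
python3 - <<'E'
from h import *
sc=lambda u,v:np.array([u/2.8+210,v/2.8+110]); si=lambda u,v:np.array([u/3+230,v/3+110])
S=[[-.105,.075],[-.105,-.075],[.06,.075],[.06,-.075]]
A=np.array([sc(360,108),sc(247,46),sc(267,215),sc(150,150)]);B=np.array([si(340,218),si(423,133),si(196,150),si(287,66)])
def W(v):
    c,s=np.cos(v[2]),np.sin(v[2]); return np.array([[v[0]+c*a-s*b,v[1]+s*a+c*b,v[3]] for a,b in S])
f=lambda v:np.r_[(proj("scene",W(v))-A).ravel(),(proj("side",W(v))-B).ravel()]
r=least_squares(f,[.5,0,0,.375]);print(r.x,np.round(r.fun,1))
v=r.x
c,s=np.cos(v[2]),np.sin(v[2])
knob=np.array([v[0]-c*.128,v[1]-s*.128,.206]);print("knob",knob,proj("side",knob),"pix ~",si(385,300))
for i,a in enumerate([-1.047,-.524,0,.524,1.047]): 
    P=[v[0]+np.cos(v[2]+a)*.17,v[1]+np.sin(v[2]+a)*.17,.0];print(a,P,proj("scene",P),proj("side",P))
print("bottle cap",tri([ray("scene",sc(333,80)),ray("side",si(464,276))]),"base side",atz("side",si(440,428),0))
for n,z in [("can",.11),("pickles",.1)]:pass
print("can top",tri([ray("scene",sc(411,198)),ray("side",si(397,442))]))
print("pickles top",tri([ray("scene",sc(375,280)),ray("side",si(288,412))]))
print("cheese top side",atz("side",si(401,290),.075))
print("jar top",tri([ray("scene",sc(99,116)),ray("side",si(485,170))]))
print("tin top",tri([ray("scene",sc(317,392)),ray("side",si(150,358))]))
for uv in [(417,243),(490,180),(615,238),(567,310)]: print("board side",atz("side",si(*uv),.018))
for uv in [(37,162),(130,62),(200,95),(125,215)]: print("board sc",atz("scene",sc(*uv),.018))
E
```

```text
[ 0.63842607 -0.07043606 -0.05864437  0.36734014] [ 0.1 -0.9 -1.4 -0.7 -0.3 -0.7 -1.5 -2.2 -1.1  2.6 -0.4 -0.1 -0.8  0.7
 -1.2  1.1]
knob [ 0.51064611 -0.06293389  0.206     ] [[359.77914672 208.77361528]] pix ~ [358.33333333 210.        ]
-1.047 [np.float64(0.7146810365922998), np.float64(-0.2223741444743716), 0.0] [[253.49825167 221.19953182]] [[329.61881345 193.32519136]]
-0.524 [np.float64(0.7803778647985089), np.float64(-0.16397583298732032), 0.0] [[255.88186844 242.87726792]] [[307.46955394 196.1519033 ]]
0 [np.float64(0.8081338265015576), np.float64(-0.08039989347629285), 0.0] [[271.15480549 260.71683672]] [[289.30068627 207.31052738]]
0.524 [np.float64(0.7903486177569349), np.float64(0.005849845219672051), 0.0] [[295.55136478 268.91902594]] [[279.68742466 224.7634332 ]]
1.047 [np.float64(0.7319369267976722), np.float64(0.07153477789204685), 0.0] [[321.61727807 264.60441855]] [[282.04386448 244.58338877]]
bottle cap [ 0.44221993 -0.07868041  0.26374528] base side [ 0.43462814 -0.07605255  0.        ]
can top [0.44242476 0.03582891 0.11292011]
pickles top [0.56158057 0.05445091 0.09798695]
cheese top side [ 0.54587055 -0.1765181   0.075     ]
jar top [ 0.53686016 -0.37296857  0.11169695]
tin top [0.72689567 0.07503931 0.10082468]
board side [ 0.58339648 -0.30014675  0.018     ]
board side [ 0.5525363 -0.4539434  0.018    ]
board side [ 0.37026026 -0.44369269  0.018     ]
board side [ 0.3761773  -0.30014511  0.018     ]
board sc [ 0.59175086 -0.45246048  0.018     ]
board sc [ 0.37888051 -0.451419    0.018     ]
board sc [ 0.37793014 -0.33003776  0.018     ]
board sc [ 0.60067735 -0.2979627   0.018     ]
```

Run:
```python
from h import *
r=rotdir([0,0,-1],[0,1,0])
J=bot.solve_ik([.36,-.075,.40],Q(r));print(J)
r2=rotdir([0,0,-1],[0,1,0])
bot.move_pose([.36,-.075,.40],Q(r))
p,rr=wpose();im=bot.camera("wrist");cv2.imwrite("pics/w1.png",im[:,:,::-1])
print(p,rr.as_quat(),bot.read_clock())
for t in ["bottle","knob","board","can","hopper"]:
  print(t,[(np.round(d["bbox"]).tolist(),round(d["confidence"],2)) for d in bot.search_frame("wrist",t)[:2]])
for P in [[.44,-.0785,.27],[.435,-.076,0],[.51,-.063,.206],[.485,-.375,.018]]: print(wproj(P,p,rr))
```

```text
[-0.40690345 -0.08528454 -0.28858173  1.36749913  0.         -0.40690345]
[ 0.3601229  -0.07461471  0.39987735] [ 0.49969448  0.50022488 -0.50018473 -0.49989571] 4.9667
bottle [([286.0, 184.0, 51.0, 111.0], 0.8)]
knob [([315.0, 290.0, 26.0, 26.0], 0.69), ([285.0, 184.0, 51.0, 111.0], 0.43)]
board [([115.0, 165.0, 88.0, 107.0], 0.96), ([313.0, 289.0, 31.0, 26.0], 0.73)]
can [([360.0, 179.0, 46.0, 61.0], 0.96), ([129.0, 235.0, 51.0, 52.0], 0.46)]
hopper [([291.0, 288.0, 54.0, 60.0], 0.79)]
[[312.25926621 276.72616863]]
[[315.78570332 193.79066622]]
[[325.77488225 298.03539418]]
[[160.06623833 221.84162752]]
```

View pics/w1.png

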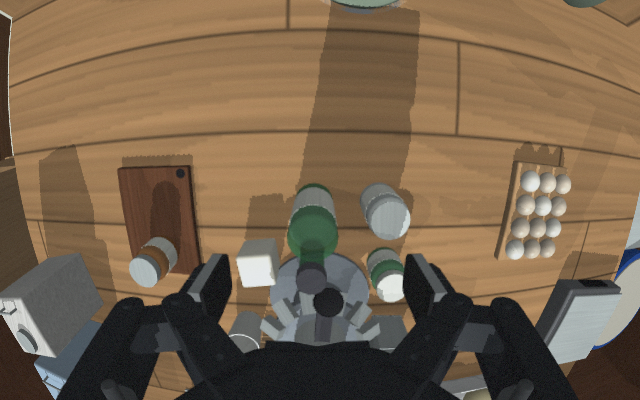

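Run:
```python
import cv2
a=cv2.imread("pics/w1.png")[170:350,220:430];cv2.imwrite("pics/w1z.png",cv2.resize(a,None,fx=3.3,fy=3.3,interpolation=cv2.INTER_CUBIC))
```

```text
(no output)
```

View pics/w1z.png

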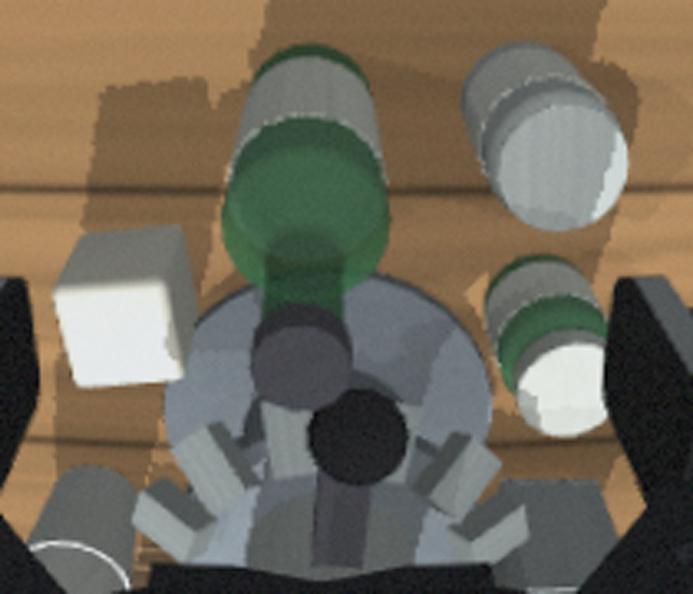

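Run:
```python
from h import *
p=np.array([ 0.3601229,-0.07461471,0.39987735]);r=R.from_quat([0.49969448,0.50022488,-0.50018473,-0.49989571])
w=lambda u,v:np.array([u/3.3+220,v/3.3+170])
def watz(uv,z):
    o,d=wray(uv,p,r);return o+d*(z-o[2])/d[2]
sc=lambda u,v:np.array([u/2.8+210,v/2.8+110]); si=lambda u,v:np.array([u/3+230,v/3+110])
print("cap tri",tri([ray("scene",sc(333,80)),ray("side",si(464,270)),wray(w(301,357),p,r)]),"wrist@.27",watz(w(301,357),.27),"side@.27",atz("side",si(464,270),.27))
print("base front", watz(w(312,44),0), "body L/R at .167",watz(w(222,218),.15),watz(w(390,218),.15))
k=watz(w(357,438),.2248);print("knob end wrist",k,"tri w/side",tri([wray(w(357,438),p,r),ray("side",si(398,296))]),"side",atz("side",si(398,296),.2248))
print("cheese",[watz(w(*u),.075) for u in [(57,295),(168,285),(180,375),(78,387)]])
print("can",watz(w(560,165),.11),"pickles",watz(w(568,390),.1))
print("board",[watz(u,.018) for u in [(118,167),(190,163),(203,272)]],"jar",watz((146,271),.095))
# foot: L/R/near edges
print("foot near",watz(w(335,270),0.0),watz(w(165,390),.0),watz(w(492,385),.0))
```

```text
cap tri [ 0.44393145 -0.07961874  0.267522  ] wrist@.27 [ 0.44162005 -0.07995087  0.27      ] side@.27 [ 0.44362989 -0.08342819  0.27      ]
base front [ 0.41601294 -0.07868342  0.        ] body L/R at .167 [ 0.4503383  -0.11362109  0.15      ] [ 0.45015321 -0.04648801  0.15      ]
knob end wrist [ 0.5036029  -0.06120062  0.2248    ] tri w/side [ 0.50194587 -0.05965677  0.22115667] side [ 0.49731648 -0.05394263  0.2248    ]
cheese [array([ 0.52740922, -0.20750632,  0.075     ]), array([ 0.52002482, -0.14970855,  0.075     ]), array([ 0.57302567, -0.14673768,  0.075     ]), array([ 0.58288887, -0.20222163,  0.075     ])]
can [0.44297312 0.03139443 0.11      ] pickles [0.5679603  0.05004976 0.1       ]
board [array([ 0.37470005, -0.45747003,  0.018     ]), array([ 0.37332222, -0.29690099,  0.018     ]), array([ 0.58976267, -0.29924691,  0.018     ])] jar [ 0.55063335 -0.38069168  0.095     ]
foot near [ 0.54836552 -0.06567213  0.        ] [ 0.6322392  -0.16873251  0.        ] [0.62858658 0.03087489 0.        ]
```

Run:
```python
from h import *
r=rotdir([0,0,-1],[0,1,0])
bot.move_pose([.443,-.080,.33],Q(r))
p,rr=wpose();im=bot.camera("wrist");cv2.imwrite("pics/w2.png",im[:,:,::-1]);print(p,rr.as_quat())
print(bot.move_linear([.443,-.080,.232],.12,until_force=8),bot.read_position())
bot.set_gripper(0.0,50)
print(bot.read_gripper_width(),bot.read_ft_force(),bot.read_clock())
im=bot.camera("wrist");cv2.imwrite("pics/w3.png",im[:,:,::-1])
im=bot.camera("side");cv2.imwrite("pics/s3.png",im[:,:,::-1])
```

```text
[ 0.44264276 -0.07969767  0.32934084] [-0.49904472 -0.49971325  0.500566    0.50067425]
False [ 0.44346413 -0.08022759  0.23283665]
0.29864669703557745 [-0.5208484   0.36647712  2.92113442] 7.3167
```

View pics/w3.png

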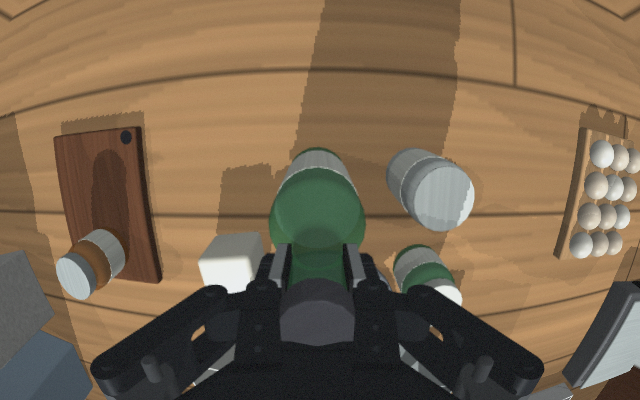

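View pics/w2.png

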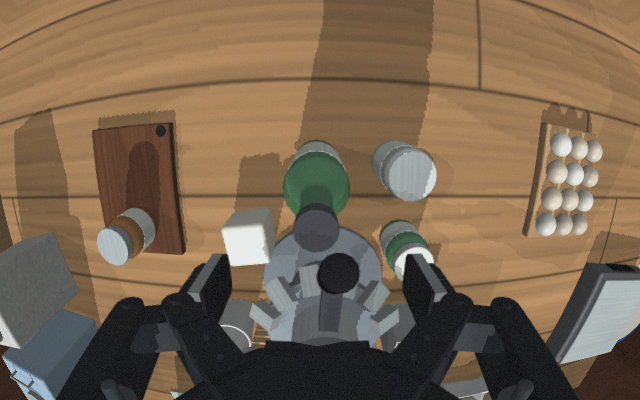

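View pics/s3.png

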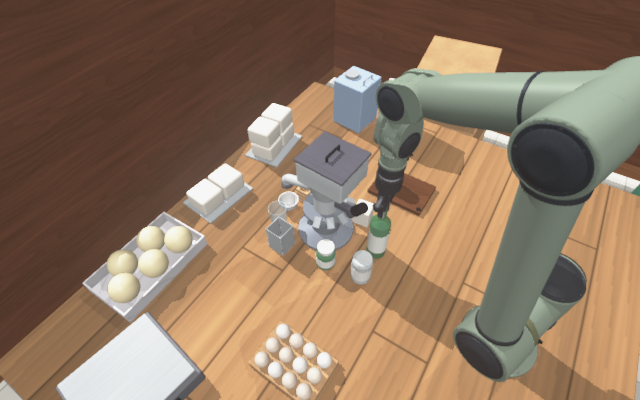

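Run:
```python
from h import *
p1=np.array([ 0.3601229,-0.07461471,0.39987735]);r1=R.from_quat([0.49969448,0.50022488,-0.50018473,-0.49989571])
p2=np.array([0.44264276,-0.07969767,0.32934084]);r2=R.from_quat([-0.49904472,-0.49971325,0.500566,0.50067425])
print("knob end tri",tri([wray((328.2,302.7),p1,r1),wray((338,273),p2,r2)]))
bot.move_linear([.440,-.080,.243],.08)
bot.move_linear([.405,-.080,.262],.15)
print(bot.read_ft_force(),bot.read_gripper_width())
bot.move_linear([.405,-.14,.30],.2)
bot.move_linear([.425,-.395,.30],.25)
print(bot.read_clock(),bot.read_gripper_width())
p,rr=wpose();im=bot.camera("wrist");cv2.imwrite("pics/w4.png",im[:,:,::-1]);print(p,rr.as_quat())
im=bot.camera("side");cv2.imwrite("pics/s4.png",im[:,:,::-1])
```

```text
knob end tri [ 0.50258497 -0.06150533  0.22599525]
[ 0.71707984  0.24088889 -5.5233803 ] 0.3035643388114934
9.8083 0.3016706065577735
[ 0.42490261 -0.39350634  0.2996299 ] [ 0.49909841  0.5005464  -0.50004348 -0.5003105 ]
```

View pics/w4.png

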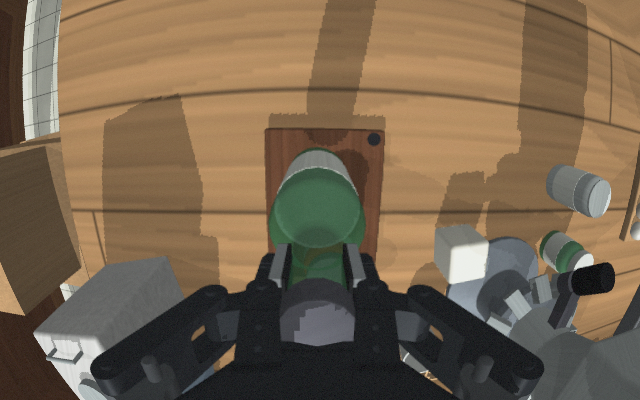

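View pics/s4.png

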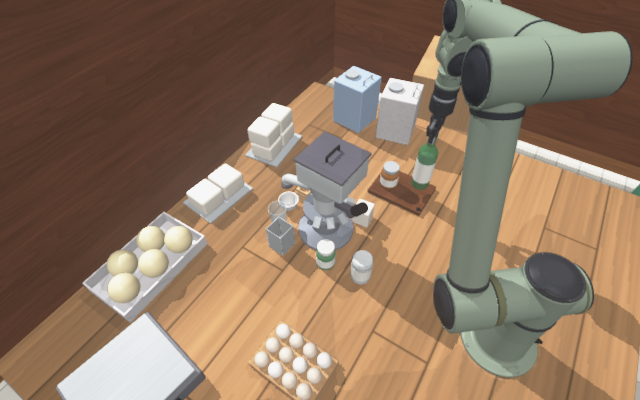

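Run:
```python
from h import *
bot.move_linear([.425,-.395,.262],.12)
print(bot.move_linear([.425,-.395,.242],.03,until_force=4),bot.read_position(),bot.read_ft_force())
bot.set_gripper(1.0)
print(bot.read_ft_force())
bot.move_linear([.425,-.395,.33],.15)
print(bot.read_clock())
im=bot.camera("scene");cv2.imwrite("pics/c5.png",im[:,:,::-1])
im=bot.camera("wrist");cv2.imwrite("pics/w5.png",im[:,:,::-1])
im=bot.camera("side");cv2.imwrite("pics/s5.png",im[:,:,::-1])
# IK plan for knob arc
c0=np.array([.643,-.069]);yaw=-.055
def kp(th,pl,lean,dy=0):
    a=yaw+th; u=np.array([-np.cos(a),-np.sin(a)]); s,c=np.sin(np.radians(35)),np.cos(np.radians(35))
    ax=np.r_[u*s,c]; P=np.r_[c0+u*.128,.206]+ax*pl
    l=np.radians(lean); app=-np.r_[u*np.sin(l),np.cos(l)]; t=np.array([-np.sin(a),np.cos(a),0])
    return P,app,t
for lean in (35,45,55):
  for sgn in (1,-1):
    for th in (0,.3,.6,.8,1.047,1.1):
      P,app,t=kp(th,.022,lean); J=bot.solve_ik(P,Q(rotdir(app,sgn*t)))
      Jb=bot.solve_ik(P-app*.09,Q(rotdir(app,sgn*t)))
      print(lean,sgn,th,None if J is None else np.round(J,2),Jb is not None)
```

```text
True [ 0.42528167 -0.3954138   0.25001494] [-0.38959341 -0.39618909  4.70551648]
[ 0.36931175 -0.0277266   0.12683557]
12.15
35 1 0 [-0.37 -0.08 -0.95  0.11  0.18 -0.26] True
35 1 0.3 [-0.59  0.01 -0.84  0.28  0.44 -0.73] True
35 1 0.6 [-0.7   0.17 -0.63  0.55  0.57 -1.18] True
35 1 0.8 [-0.73  0.29 -0.45  0.75  0.61 -1.45] True
35 1 1.047 [-0.72  0.46 -0.21  1.01  0.6  -1.75] True
35 1 1.1 [-0.72  0.49 -0.15  1.07  0.6  -1.81] True
35 -1 0 [-0.37 -0.08 -0.95  0.11  0.18  2.88] True
35 -1 0.3 [-0.59  0.01 -0.84  0.28  0.44  2.41] True
35 -1 0.6 [-0.7   0.17 -0.63  0.55  0.57  1.96] True
35 -1 0.8 [-0.73  0.29 -0.45  0.75  0.61  1.69] True
35 -1 1.047 [-0.72  0.46 -0.21  1.01  0.6   1.39] True
35 -1 1.1 [-0.72  0.49 -0.15  1.07  0.6   1.34] True
45 1 0 [-0.41 -0.1  -1.12 -0.2   0.25 -0.26] True
45 1 0.3 [-0.67 -0.01 -0.98  0.05  0.59 -0.74] True
45 1 0.6 [-0.79  0.18 -0.72  0.44  0.76 -1.24] True
45 1 0.8 [-0.8   0.33 -0.5   0.72  0.79 -1.54] True
45 1 1.047 [-0.79  0.51 -0.21  1.06  0.76 -1.86] True
45 1 1.1 [-0.78  0.55 -0.14  1.13  0.75 -1.93] True
45 -1 0 [-0.41 -0.1  -1.12 -0.2  
[... 214 characters left out ...]
 0.76  1.28] True
45 -1 1.1 [-0.78  0.55 -0.14  1.13  0.75  1.22] True
55 1 0 [-0.45 -0.04 -1.3  -0.61  0.32 -0.23] True
55 1 0.3 [-0.75  0.03 -1.12 -0.25  0.76 -0.72] True
55 1 0.6 [-0.86  0.22 -0.79  0.32  0.94 -1.29] True
55 1 0.8 [-0.87  0.39 -0.53  0.72  0.96 -1.65] True
55 1 1.047 [-0.84  0.59 -0.19  1.15  0.91 -2.01] True
55 1 1.1 [-0.83  0.64 -0.12  1.23  0.9  -2.08] True
55 -1 0 [-0.45 -0.04 -1.3  -0.61  0.32  2.91] True
55 -1 0.3 [-0.75  0.03 -1.12 -0.25  0.76  2.42] True
55 -1 0.6 [-0.86  0.22 -0.79  0.32  0.94  1.85] True
55 -1 0.8 [-0.87  0.39 -0.53  0.72  0.96  1.49] True
55 -1 1.047 [-0.84  0.59 -0.19  1.15  0.91  1.13] True
55 -1 1.1 [-0.83  0.64 -0.12  1.23  0.9   1.06] True
```

View pics/s5.png

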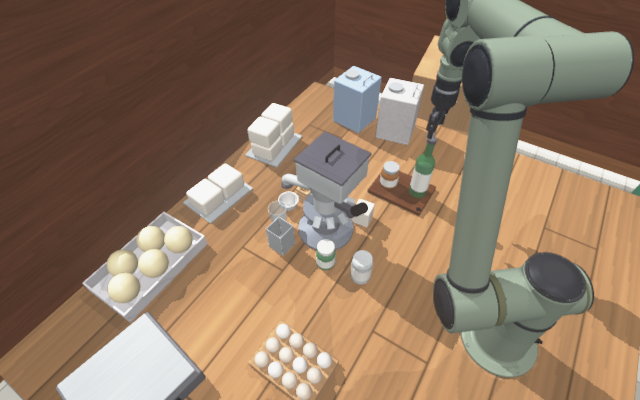

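View pics/w5.png

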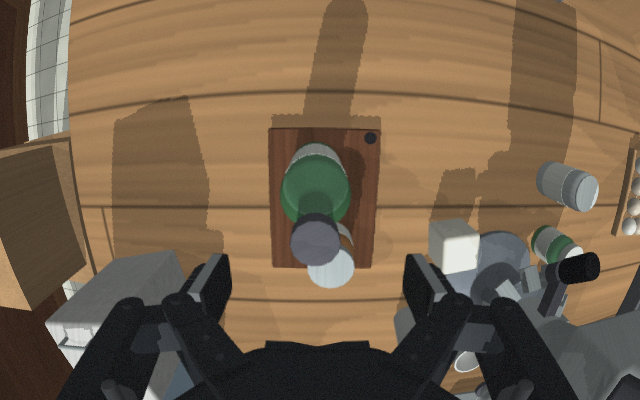

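```bash
cat >> h.py <<'E'
c0=np.array([.643,-.069]);yaw=-.055
def kp(th,pl,lean=35,c0=None,back=0.):
    c0=globals()["c0"] if c0 is None else c0
    a=yaw+th; u=np.array([-np.cos(a),-np.sin(a)]); s,c=np.sin(np.radians(35)),np.cos(np.radians(35))
    ax=np.r_[u*s,c]; P=np.r_[c0+u*.128,.206]+ax*pl
    l=np.radians(lean); app=-np.r_[u*np.sin(l),np.cos(l)]; t=np.array([-np.sin(a),np.cos(a),0])
    return P-app*back,rotdir(app,t)
E
python3 - <<'E'
from h import *
bot.move_linear([.40,-.25,.36],.25)
P,r=kp(0,0,back=.09)
bot.move_pose(P,Q(r))
p,rr=wpose();im=bot.camera("wrist");cv2.imwrite("pics/w6.png",im[:,:,::-1]);print(p,rr.as_quat().tolist(),bot.read_clock())
im=bot.camera("side");cv2.imwrite("pics/s6.png",im[:,:,::-1])
print(bot.search_frame("wrist","knob")[:2])
print(wproj([kp(0,0)[0],kp(0,.023)[0]],p,rr))
a=cv2.imread("pics/w6.png")[190:370,220:430];cv2.imwrite("pics/w6z.png",cv2.resize(a,None,fx=3.3,fy=3.3,interpolation=cv2.INTER_CUBIC))
E
```

```text
[ 0.46474292 -0.06054603  0.28054524] [0.644865084601459, 0.6091434258908546, -0.3174320286454408, -0.33515700282993716] 14.0083
[{'bbox': [293.3, 178.0, 54.1, 67.8], 'confidence': 0.73}]
[[319.08265502 209.13898749]
 [319.24798731 220.3241498 ]]
```

View pics/w6z.png

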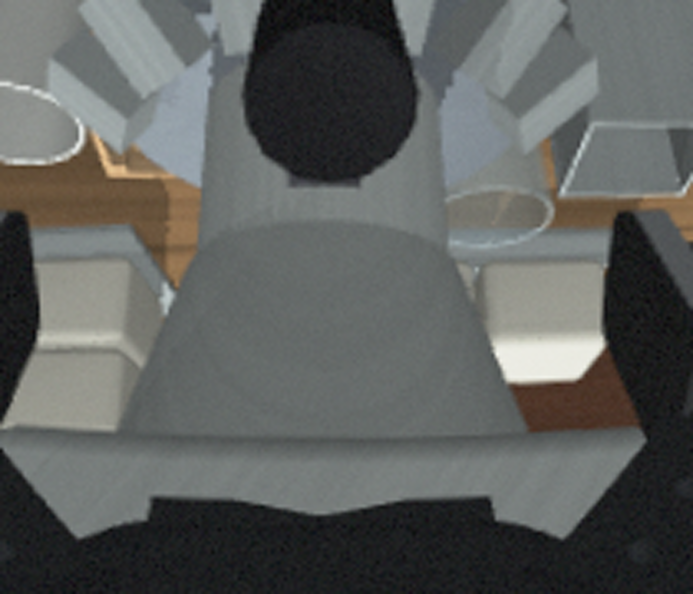

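View pics/s6.png

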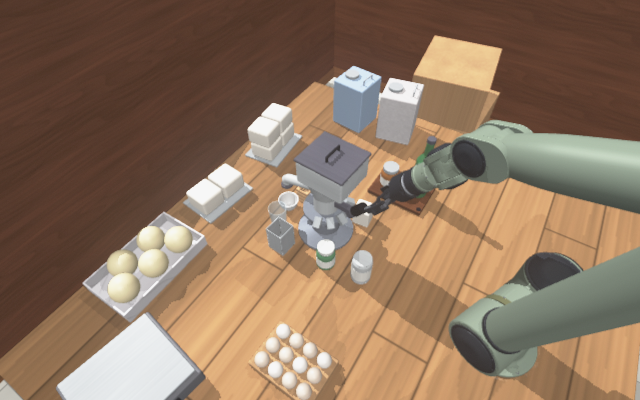

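Run:
```python
from h import *
P,r=kp(0,0)
print(bot.move_linear(P,.08,until_force=10),bot.read_position()-P)
bot.set_gripper(0.0,50)
print(bot.read_gripper_width()*85,bot.read_ft_force(),bot.read_moment())
for d in (.008,.016,.024):
    bot.move_linear(kp(0,d)[0],.06); print(d,bot.read_ft_force(),bot.read_position()-kp(0,d)[0])
im=bot.camera("side");cv2.imwrite("pics/s7.png",im[:,:,::-1])
im=bot.camera("wrist");cv2.imwrite("pics/w7.png",im[:,:,::-1])
print(bot.read_clock(),bot.read_gripper_width()*85)
a=cv2.imread("pics/w7.png")[120:400,160:480];cv2.imwrite("pics/w7z.png",cv2.resize(a,None,fx=2,fy=2))
```

```text
False [ 9.06815138e-05 -6.44396083e-05  4.18750353e-04]
34.87085781311721 [-5.23036719  0.79789116  4.75764747] [-0.00286025  0.66298272  0.06323211]
0.008 [ 5.27417662  0.60392123 -5.10399525] [ 8.21945323e-05 -1.73477133e-06  1.29181402e-04]
0.016 [ 5.13592477 -0.25261773 -6.2718037 ] [ 2.22142255e-04  4.33400201e-05 -2.97290038e-05]
0.024 [ 6.65493507  0.79605718 -6.42123231] [ 2.40550477e-04  7.37939219e-05 -1.28236278e-04]
16.8417 34.73191019826685
```

View pics/w7z.png

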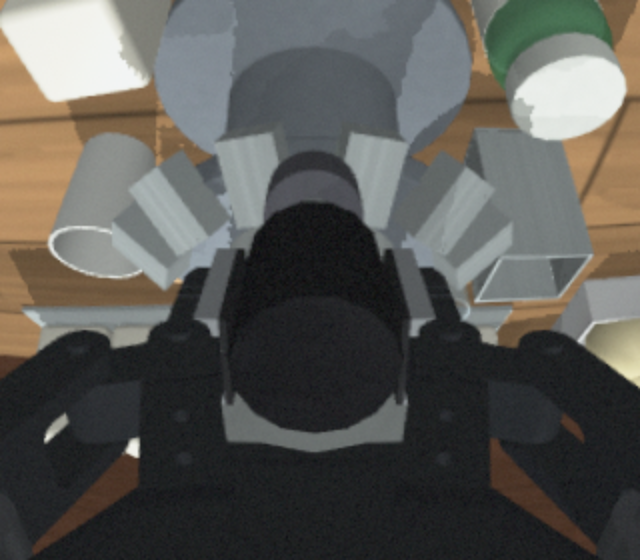

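Run:
```python
from h import *
for th in (.1,.25,.4,.55,.7,.85,.97):
    P,r=kp(th,.024); bot.move_linear(P,.09,rotation=Q(r))
    f=np.array(bot.read_ft_force()); a=yaw+th; u=np.array([-np.cos(a),-np.sin(a),0]);t=np.array([np.sin(-a)*-1,-np.cos(a),0])
    print(th,np.round(f,1),"rad",round(f@u,1),"tan",round(f@t,1),np.round((bot.read_position()-P)*1e3,1))
    if np.linalg.norm(f)>40: break
p,rr=wpose();print(p,rr.as_quat().tolist())
im=bot.camera("wrist");cv2.imwrite("pics/w8.png",im[:,:,::-1])
im=bot.camera("side");cv2.imwrite("pics/s8.png",im[:,:,::-1])
im=bot.camera("scene");cv2.imwrite("pics/c8.png",im[:,:,::-1])
print(bot.read_clock(),bot.read_gripper_width()*85)
```

```text
0.1 [ 6.6  1.1 -6.6] rad -6.7 tan -0.8 [ 0.4 -0.4 -0.4]
0.25 [ 6.4  2.4 -6.3] rad -6.8 tan -1.1 [ 0.4 -0.2 -0.6]
0.4 [ 7.5  3.2 -6.2] rad -8.2 tan -0.5 [ 0.4  0.2 -0.8]
0.55 [ 6.5  3.5 -6.1] rad -7.4 tan 0.0 [ 0.4  0.5 -1.1]
0.7 [ 5.5  4.8 -6.3] rad -7.3 tan -0.5 [ 0.3  0.9 -1.4]
0.85 [ 5.1  5.6 -6.4] rad -7.6 tan -0.2 [ 0.2  1.3 -1.7]
0.97 [ 4.3  6.1 -6.8] rad -7.5 tan -0.3 [ 0.1  1.6 -2. ]
[ 0.55663097 -0.17977257  0.22370073] [0.2839251390228, 0.8407814676951436, -0.4360868867524546, -0.14933608476800206]
19.5583 34.52716923055144
```

View pics/w8.png

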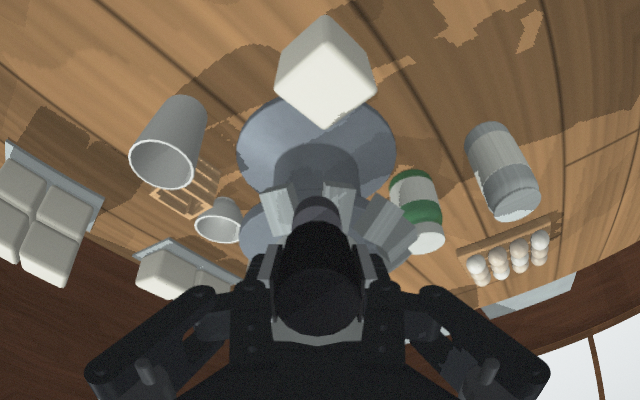

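View pics/s8.png

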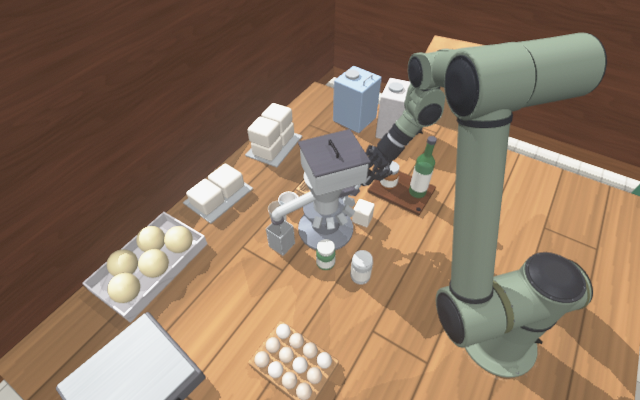

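Run:
```python
from h import *
th=1.053
a=yaw+th; u=np.array([-np.cos(a),-np.sin(a),0]);t=np.array([np.sin(a),-np.cos(a),0]);ax=u*.5736+np.array([0,0,.8192])
def rep(d):
    f=np.array(bot.read_ft_force());p=np.array(bot.read_position())
    h=p-np.r_[c0,0]; 
    print(d,"ax",round(f@ax,1),"tan",round(f@t,1),"f",np.round(f,1),"err ax/tan mm",np.round([(p-kp(th,d)[0])@ax*1e3,(p-kp(th,d)[0])@t*1e3],1),"ang",round(np.arctan2(-h[1],-h[0])-yaw,4))
P,r=kp(th,.024);bot.move_linear(P,.06,rotation=Q(r));rep(.024)
for d in (.019,.015,.012,.009):
    s=bot.move_linear(kp(th,d)[0],.04,until_force=12);rep(d)
    if s: print("contact");break
print(bot.read_clock())
```

```text
0.024 ax -9.7 tan -0.4 f [ 3.5  6.  -7. ] err ax/tan mm [-2.5 -1. ] ang 1.0455
0.019 ax -9.1 tan -0.8 f [ 2.6  5.5 -6.9] err ax/tan mm [-2.3 -1.4] ang 1.0431
0.015 ax -6.5 tan -1.3 f [ 1.6  5.  -4.4] err ax/tan mm [-2.2 -1.4] ang 1.0428
0.012 ax -7.5 tan -1.4 f [ 2.   5.6 -5.1] err ax/tan mm [-2.  -1.4] ang 1.0426
0.009 ax -7.0 tan -1.3 f [ 1.7  5.1 -4.9] err ax/tan mm [-2.  -1.4] ang 1.0425
20.9333
```

Run:
```python
from h import *
th=1.053
print(bot.move_linear(kp(th,.003)[0],.03,until_force=12),bot.read_ft_force())
bot.set_gripper(.6)
bot.wait(.3)
print(bot.read_ft_force(),bot.read_gripper_width())
p,rr=wpose();im=bot.camera("wrist");cv2.imwrite("pics/w9.png",im[:,:,::-1])
print(p-kp(th,.0)[0])
bot.set_gripper(1.0)
P,r=kp(th,.0,back=.09); bot.move_linear(P,.12,rotation=Q(r))
p,rr=wpose();im=bot.camera("wrist");cv2.imwrite("pics/w10.png",im[:,:,::-1])
for t in (1.02,1.047,1.07):
  for d in (0,.016): print(t,d,wproj(kp(t,.023+d)[0],p,rr))
a=cv2.imread("pics/w10.png")[190:370,220:430];cv2.imwrite("pics/w10z.png",cv2.resize(a,None,fx=3.3,fy=3.3,interpolation=cv2.INTER_CUBIC))
for n in("scene","side"): cv2.imwrite(f"pics/{n}10.png",bot.camera(n)[:,:,::-1])
a=cv2.imread("pics/side10.png")[110:310,230:450];cv2.imwrite("pics/side10z.png",cv2.resize(a,(660,600),interpolation=cv2.INTER_CUBIC))
a=cv2.imread("pics/scene10.png")[110:310,210:490];cv2.imwrite("pics/scene10z.png",cv2.resize(a,(784,560),interpolation=cv2.INTER_CUBIC))
print(bot.read_clock(),p,rr.as_quat().tolist())
```

```text
False [ 0.3246963   4.81541779 -3.35131107]
[ 0.16494923  0.27795386 -0.10289146] 0.6015886028193485
[-0.00089666 -0.00164356  0.00259051]
1.02 0 [[325.35499851 224.72035263]]
1.02 0.016 [[326.53544977 234.31796349]]
1.047 0 [[319.57408335 224.65940588]]
1.047 0.016 [[319.89284206 234.25514227]]
1.07 0 [[314.64477039 224.6710955 ]]
1.07 0.016 [[314.22785842 234.26791504]]
23.4083 [ 0.54549204 -0.21961268  0.27916793] [0.25034662146288866, 0.8509857643381115, -0.4427865793234689, -0.13072812699269779]
```

View pics/w10z.png

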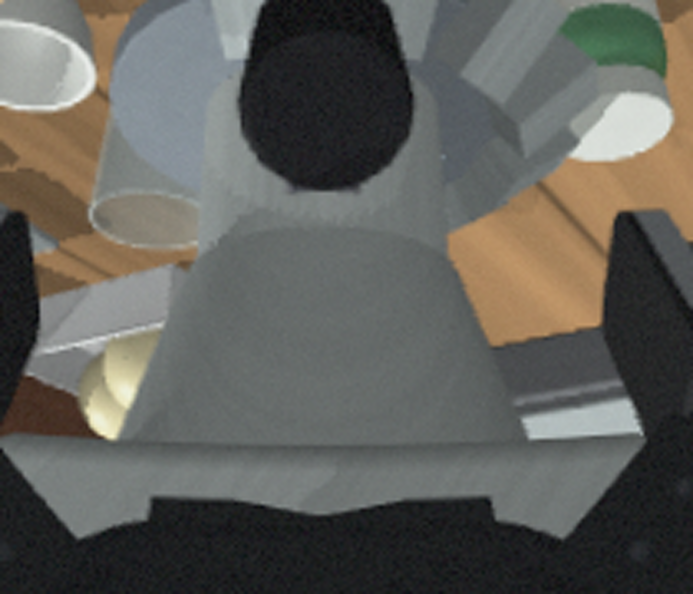

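View pics/side10z.png

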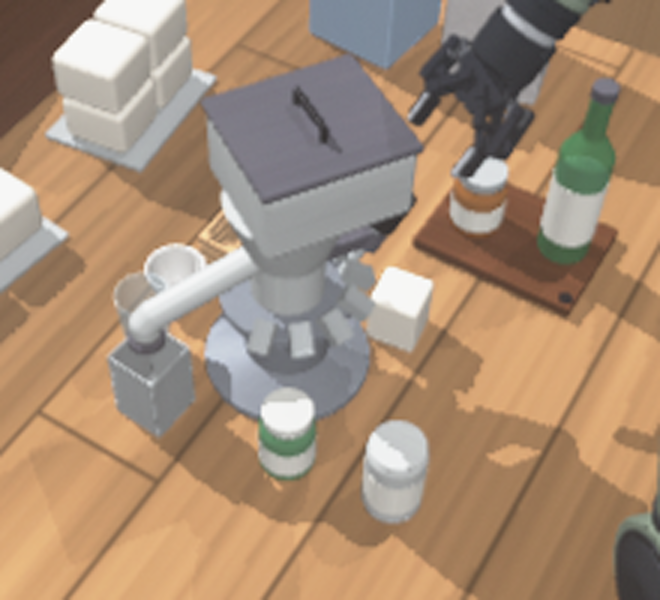

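View pics/scene10z.png

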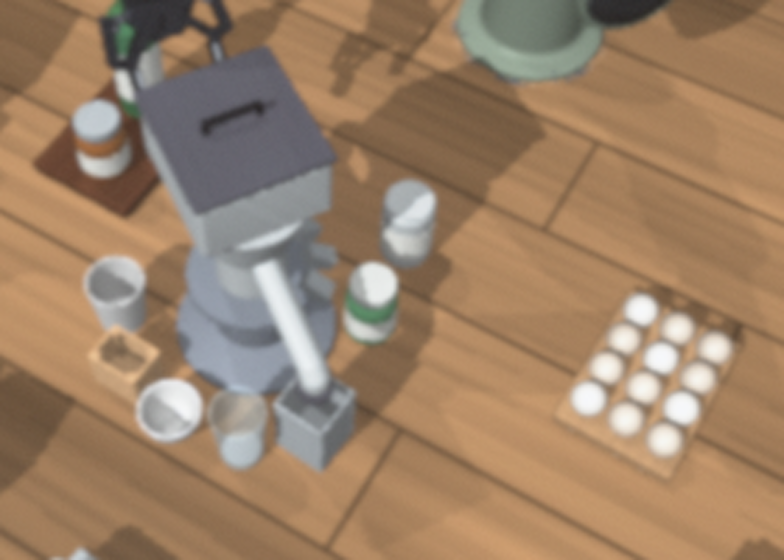

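Run:
```python
from h import *
print(bot.read_ft_force(),bot.read_clock())
bot.close_job()
```

```text
[ 0.08574133  0.34148735 -0.11363368] 23.4083
the job is handed in; nothing more can be done
```

The job is done and handed in at 23.4 s, well under the 58 s limit; the hand-in gives no verdict, so the result rests on my own checks.

**What I did:** I gripped the bottle by its neck, lifted it clear of the knob and stood it on the free robot-side half of the board. I then gripped the knob along its slant and pulled the plunger out about 22–24 mm. I swung the head to the +1.047 rad notch, where the tin stands, let the plunger down into it, then released and backed away 90 mm.

**Last checks:**
- **Bottle:** the side picture shows it upright on the board, next to the jar and not touching it.
- **Spout:** the side and scene pictures show it over the square tin.
- **Plunger:** the knob's end shows at pixel (318.8, 223.0) in the wrist picture. I predicted (319.6, 224.7) for fully home in that notch and row 234 for resting on the ring. While lowering, the force stayed a spring pull of about 6–7 N, with no sign of contact with the ring. The vertical mismatch of 1.7 px is about 3 mm of plunger travel, to the inward side of home.
- **Other things:** the other containers look unmoved in the pictures.
- **Contact:** the tool force is about 0, so the robot is touching nothing.

**Disagreements:** during the swing the arm trailed its commanded position by about 2–2.5 mm. I corrected the final angle for that. The networks also gave a few wrong boxes, such as the whole dispenser reported as "tin", so I held their boxes against the pictures and measured by hand.

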